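Pack a gift tray at the shop counter

TASK

Pack the gift tray on the shop counter: lay the clock, dial up, in the large round recess, stand the capped canister in the small round recess, lay the blue case, lid up, in the large rectangular recess and the binder clip, the way up it lies now, in the small rectangular recess, each flat on the floor of its recess and released. The open canister without a cap and the plain round metal tin do not belong to the gift: leave them standing where they are.

Things in the scene. Friction and masses are not known exactly. Their poses are not given: they have to be found in the camera images.
- clock_mid (a point): Travel clock, a black round drum 56 mm across and 30 mm high, lying with its white dial (hour marks and two hands) up; point at its centre, 15 mm above its underside, z up out of the dial. About 0.14 kg. Loose on the counter.
- canister_mid (a point): Capped canister, orange plastic cylinder 44 mm across and 70 mm high, cap included, standing, closed by a white ribbed screw cap (the top 15 mm, same width); point at its centre, 35 mm above its underside, z up. About 0.07 kg. Loose on the counter.
- case_mid (a point): Small blue case like a tiny toolbox, 40 mm (its x) by 64 mm (its y) and 34 mm high, with lid seam, two latches on a long side and a flat handle (up to 3.5 mm high) on the lid; point at its centre, 17 mm above its underside, z up through the lid. About 0.11 kg. Loose on the counter.
- clip_mid (a point): Binder clip of dark steel lying on one plate, 30 mm wide (its x; flat vertical sides for gripping), 43 mm long (its y; rolled jaw at -y, two bright wire loops at +y), 22 mm high in the middle (y from -9 to +11 mm), the jaw end only 9 mm high, the upper loop's tip 25 mm; point at the middle, 11 mm above its underside, z up. About 0.05 kg. Loose on the counter.
- tin_mid (a point): Look-alike, to be left: plain round aluminium tin, 56 mm across and 30 mm high, no dial; point at its centre, 15 mm above its underside, z up. Loose on the counter.
- open_canister_mid (a point): Look-alike, to be left: orange canister without a cap, open mouth up, 43 mm across and 56 mm high; point at its centre, 28 mm above its underside, z up. Loose on the counter.
- nest_big_round_floor (a point): Large round recess (grey floor), 74 mm across, for the clock. It is in a fixed white card insert (112 x 93 mm), one of four side by side at 94 mm pitch, in any order, in a low wooden gift tray, level, turned a little, all rims 14 mm above the counter. Point: centre of the recess floor, 8 mm above the counter, 6 mm below the rim; z up, y along the row of recesses, x across it.
- nest_small_round_floor (a point): Small round recess, 61 mm across, for the capped canister. It is in a fixed white card insert (112 x 93 mm), one of four side by side at 94 mm pitch, in any order, in a low wooden gift tray, level, turned a little, all rims 14 mm above the counter. Point: centre of the recess floor, 8 mm above the counter, 6 mm below the rim; z up, y along the row of recesses, x across it.
- nest_big_rect_floor (a point): Large rectangular recess, 58 mm (x) by 82 mm (y), for the blue case. It is in a fixed white card insert (112 x 93 mm), one of four side by side at 94 mm pitch, in any order, in a low wooden gift tray, level, turned a little, all rims 14 mm above the counter. Point: centre of the recess floor, 8 mm above the counter, 6 mm below the rim; z up, y along the row of recesses, x across it.
- nest_small_rect_floor (a point): Small rectangular recess, 47 mm (x) by 57 mm (y), for the clip. It is in a fixed white card insert (112 x 93 mm), one of four side by side at 94 mm pitch, in any order, in a low wooden gift tray, level, turned a little, all rims 14 mm above the counter. Point: centre of the recess floor, 8 mm above the counter, 6 mm below the rim; z up, y along the row of recesses, x across it.
Things that resemble listed ones, but are neither listed nor needed, are in the scene too. Of the things that look like the part that bears case_mid, the largest one is meant.

How it is judged:
By the outcome, as a careful person would: the job done as asked, in the order asked, and still so for the second after the job is handed in, with the robot touching nothing.
It also fails if it takes over 120 s, if anything falls off the work surface, if the arm or the gripper's body presses on something with over 40 N, if the wrist force passes 120 N, or if a joint passes its speed limit or range.

ROBOT

A 6-joint arm with a two-finger parallel gripper is mounted at the origin on the work surface. World frame = base frame: x ahead of the robot, y to its left, z up, the work surface at z = 0. Lengths are in m, angles in rad, forces in N, time in s.
With the tool pointing down it reaches from about 0.35 to 0.875 m from the base axis. Payload 15.5 kg.
Tool frame: the origin (TCP) lies on the centre line of the jaws, within the pads' length; the fingertips stand 14 mm ahead of it and the grasp point (between the pads) lies 5 mm behind it; z points along the fingers, x is the direction in which the jaws open and shut, and the axes are right-handed (so a half turn about z gives the same grasp; the last joint's range is limited). The gripper opens to 85 mm and grips with 20 to 120 N. Pads are 22 mm wide; open, the fingers measure 114 mm over their backs; the gripper's body (76 mm by 85 mm) begins 54 mm behind the grasp point. The pads swing forward as they close: fully open they stand 13 mm farther back than shut.
Start: joints at [1.129, 0.494, 1.345, -0, 1.302, -0.096], TCP at [0.212, 0.588, 0.245] pointing down, gripper open.
Joint ranges: [-2.91, 2.91], [-0.82, 2.16], [0.22, 2.67], [-1.22, 4.37], [0.12, 2.79], [-3.08, 3.08]. Speed limits (rad/s): [1.89, 1.89, 2.57, 3.01, 3.01, 3.01].

INTERFACE

Orientations are given as a unit quaternion [w, x, y, z].
In Python, from station import * gives the robot as it stands.
- The arm moves only by the tool play_rows, never from a script. Its argument "increments" is a list of rows, each an object with "delta_pos": the shift along the tool's x, y, z in cm, a list of three; "delta_rot": the turn, a rotation vector about the tool's x, y, z in rad, a list of three; "fingers": the opening, from 0 (shut) to 1 (fully open). In form: [{"delta_pos": [tx, ty, tz], "delta_rot": [ax, ay, az], "fingers": fingers}, ...]. A call has 1 to 12 rows; each row shifts and turns the commanded pose from where the row before left it, along the tool's axes as they then stand; what a row does not reach is not made up. A row lasts 1/8 s, in which the tool goes at most 62.5 mm and 10.7 degrees, less where a joint would pass 70% of its speed; a pose out of reach is approached as far as the arm can. A call is refused whole if a number of a shift passes 6.25 or a number of a turn 0.188, either way. A call with a gripper value outside its range is refused whole. The fingers move at their own pace and stop on an object; the grip force is fixed at half the most. Time passes only in rows, so rows that do not move let the fingers close. It gives the time, the measured TCP pose, the force and the opening at its end, in the units of the state.
- get_state(): the state, without advancing time (a new reading comes with each control period).
- camera(name): name is "side" or "top"; returns a dict with "frame" (400x640x3 uint8, red, green, blue), "z_map" (400x640 float32, m along the optical axis (not along the pixel's ray), 0 where there is no reading), "mtx" (3x3 intrinsics, pixels), "k1" (the pictures are not rectified: a ray, as slopes to the right and down, at radius r is drawn at 1 + k1 r^2 times it, then the intrinsics apply), "origin" and "attitude" of the camera in the world. Camera axes: x right, y up, looking along -z (the intrinsics and any distortion apply to the point x, -y, -z); pixel columns grow to the right and rows downward; lengths in m; the calibration is good to about 2 mm. A picture is of the moment at which its call begins.
- job_done(): hands the job in, once; it reports no verdict.
The state is a dict: "time": time; "q": joint angles; "qd": joint speeds; "joint_efforts": joint torques, N m; "eef_pos": TCP position; "orientation": TCP orientation; "wrist_force": force on the tool from outside, world axes, zero at the start; "wrist_torque": the same for the moment, N m; "opening": finger opening in m.
Only numpy, scipy, OpenCV 4.12 (cv2) and the standard library are available. Lean on these libraries where they do the work, as an engineer would, in place of code of your own. Each camera call takes 0.05 s, during which the arm holds its last target. There are 200 camera calls.

## Working session

There is one attempt and no reset: what is moved stays moved. The work goes in short steps, Python scripts to look and compute and a tool call to move; the robot and the scene stay as the last step left them, time stands still between calls to the robot, and variables do not carry over. Pictures are saved under pics/ and viewed, about 12 in all and at most 16, crops included, and the job is handed in when it is done.

Besides the shell and the picture viewer there is one more tool, called after ">>>" as name([rows], argument=value, ...), one row to a line, values as JSON. play_rows: Moves the arm, as the interface text tells. Its arguments: {"type":"object","properties":{"increments":{"type":"array"}},"required":["increments"]}

```bash
mkdir -p pics; cat > h.py <<'E'
from station import *
import numpy as np, cv2
from scipy.spatial.transform import Rotation as R
def rot(a):
    a=np.array(a,float)
    return a if a.shape==(3,3) else R.from_quat(a[[1,2,3,0]]).as_matrix()
def dirs(c,uv):
    K=np.array(c["mtx"]);k=float(c["k1"])
    uv=np.array(uv,float).reshape(-1,1,2)
    s=cv2.undistortPoints(uv,K,np.array([k,0,0,0,0.]),).reshape(-1,2)
    return np.c_[s[:,0],-s[:,1],-np.ones(len(s))]
def onplane(c,uv,z):
    d=dirs(c,uv)@rot(c["attitude"]).T; o=np.array(c["origin"])
    return o+d*((z-o[2])/d[:,2])[:,None]
def cloud(c):
    v,u=np.mgrid[0:400,0:640]
    d=dirs(c,np.c_[u.ravel(),v.ravel()])*c["z_map"].reshape(-1,1)
    P=d@rot(c["attitude"]).T+np.array(c["origin"])
    return P.reshape(400,640,3)
def proj(c,P):
    p=(np.array(P,float).reshape(-1,3)-np.array(c["origin"]))@rot(c["attitude"])
    s=np.c_[p[:,0]/-p[:,2],-p[:,1]/-p[:,2]]; s=s*(1+c["k1"]*(s**2).sum(1))[:,None]
    K=np.array(c["mtx"]); return np.c_[K[0,0]*s[:,0]+K[0,2],K[1,1]*s[:,1]+K[1,2]]
def save(n,f,s=1): cv2.imwrite("pics/"+n,cv2.resize(f,None,fx=s,fy=s,interpolation=cv2.INTER_CUBIC)[:,:,::-1])
E
python3 - <<'E'
from h import *
import pickle
for n in("top","side"):
    c=camera(n); save(n+"0.png",c["frame"],1.25); pickle.dump(c,open(n+"0.pkl","wb"))
    print(n,c["mtx"],c["k1"],c["origin"],c["attitude"])
s=get_state();print(s)
E
```

```text
top [[374.99571497   0.         321.14694965]
 [  0.         374.99571497 197.88265302]
 [  0.           0.           1.        ]] -0.07509089324642175 [ 0.32446743 -0.01819718  1.02855017] [-0.70459247 -0.05279546  0.04266918  0.70635786]
side [[410.41828349   0.         319.3856908 ]
 [  0.         410.41828349 197.59673325]
 [  0.           0.           1.        ]] -0.06444882145074748 [0.36810252 0.67733142 0.87291554] [-0.04768975 -0.02652982  0.34660789  0.93642129]
{'time': 0.1, 'q': array([ 1.12850087e+00,  4.94142281e-01,  1.34607472e+00,  2.59397324e-05,
        1.30249776e+00, -9.54698231e-02]), 'qd': array([ 6.98301780e-04, -1.49899512e-03, -1.75933986e-03, -1.50524100e-03,
        1.98313389e-05,  8.22886046e-04]), 'joint_efforts': array([ 3.60431850e-04, -8.83579087e+01, -3.84559286e+01, -2.16654503e-04,
        5.29253841e-03, -2.08741244e-05]), 'eef_pos': array([0.21228441, 0.58751343, 0.24474479]), 'orientation': array([ 2.66205664e-04,  8.18510912e-01,  5.74490706e-01, -4.94037049e-04]), 'wrist_force': array([-0.37871635, -0.73501608, -0.12655846]), 'wrist_torque': array([ 0.00100544,  0.02786087, -0.02718587]), 'opening': 0.08559553032505289}
```

View pics/top0.png

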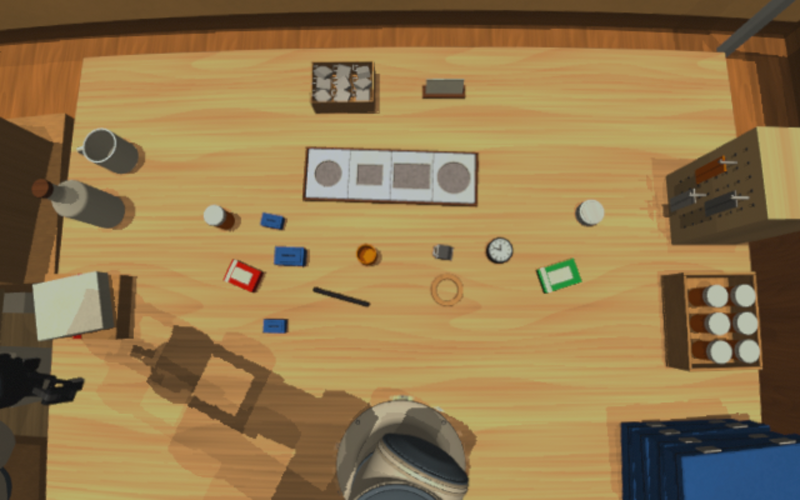

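View pics/side0.png

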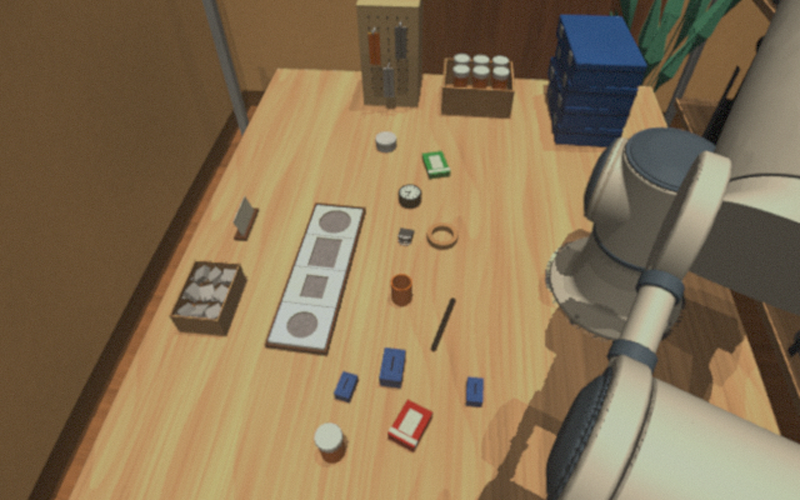

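Both views show the counter with the robot at the bottom and the arm's shadow at lower left. Candidates, in top-view picture pixels:
- **Canister:** the capped one at (217,216). Not it: the open one at (367,255) and the jars in the crate at (715,320).
- **Clock:** the dial at (499,250). Not it: the tin at (590,212).
- **Case:** the largest blue one at (290,256). Not it: the small ones at (272,220) and (275,325), and the stack at lower right.
- **Clip:** (442,252).
- **Recesses, left to right:** small round at (328,173), small rectangular at (370,174), large rectangular at (411,176), large round at (454,177).

```bash
cat > m.py <<'E'
from h import *
import pickle
def rect(P):
    r=cv2.minAreaRect((P[:,:2]*1000).astype(np.float32)); b=cv2.boxPoints(r)
    e=[b[1]-b[0],b[2]-b[1]]; l=[np.hypot(*x) for x in e]; e=e[int(np.argmax(l))]
    return np.round(r[0],1),np.round(sorted(l),1),round(np.degrees(np.arctan2(e[1],e[0]))%180,1)
E
python3 - <<'E'
from m import *
for n in("top","side"):
    c=pickle.load(open(n+"0.pkl","rb")); P=cloud(c); ok=c["z_map"]>0
    h=P[...,2]
    print(n,"table z",np.median(h[ok&(abs(h)<.02)]))
    m=(ok&(h>.012)&(h<.12)&(P[...,0]>.2)&(P[...,0]<.75)&(abs(P[...,1])<.55)).astype(np.uint8)
    k,L,st,_=cv2.connectedComponentsWithStats(m)
    for i in range(1,k):
        if st[i,4]<40 or st[i,4]>12000: continue
        q=P[L==i]; zt=np.percentile(q[:,2],90); t=q[q[:,2]>zt-.006]
        print(st[i,:2]+st[i,2:4]//2,st[i,4],"zt%.3f"%zt,rect(t),np.round(np.median(c["frame"][L==i],0)))
    # recess floors: grey inside tray
    hsv=cv2.cvtColor(c["frame"],cv2.COLOR_RGB2HSV)
    g=((hsv[...,2]<185)&(hsv[...,1]<70)&(P[...,0]>.45)&(P[...,0]<.75)&(abs(P[...,1])<.3)).astype(np.uint8)
    g=cv2.morphologyEx(g,cv2.MORPH_OPEN,np.ones((3,3)))
    k,L,st,ce=cv2.connectedComponentsWithStats(g)
    for i in range(1,k):
        if st[i,4]>120:
            v,u=np.nonzero(L==i);q=onplane(c,np.c_[u,v],.008)
            print("R",ce[i].round(),st[i,4],rect(q),"zmap",np.median(P[L==i][:,2]))
E
python3 - <<'E'
from h import *
import pickle
c=pickle.load(open("top0.pkl","rb"))["frame"]
save("crop1.png",np.vstack([c[150:280,150:310],c[150:280,330:490]]).copy()[:,:],1)
save("crop1.png",np.hstack([c[150:280,150:310],c[150:280,330:490]]),2.5)
E
```

```text
top table z 0.00012070344585934922
[312 140] 3215 zt0.016 (array([625.,  22.]), array([125.1, 390.9], dtype=float32), np.float32(87.6)) [182. 188. 184.]
[472 170] 361 zt0.032 (array([ 537.2, -418.6]), array([53.8, 54. ], dtype=float32), np.float32(2.2)) [183. 184. 165.]
[174 174] 334 zt0.071 (array([526.3, 395.5]), array([41. , 44.5], dtype=float32), np.float32(8.9)) [179. 182. 160.]
[217 176] 180 zt0.027 (array([522.1, 284.6]), array([28.7, 49. ], dtype=float32), np.float32(79.6)) [ 42.  82. 127.]
[399 200] 352 zt0.033 (array([ 455.6, -213.7]), array([53.5, 54.5], dtype=float32), np.float32(36.9)) [154. 158. 148.]
[293 203] 123 zt0.057 (array([445. ,  70.7]), array([39.9, 39.9], dtype=float32), np.float32(92.1)) [130.  76.  11.]
[355 201] 145 zt0.025 (array([454.4, -90.6]), array([30.4, 35.2], dtype=float32), np.float32(82.0)) [80. 77. 72.]
[232 205] 389 zt0.037 (array([444. , 239.4]), array([38.4, 66.2], dtype=float32), np.float32(90.1)) [ 42.  83. 126.]
[194 220] 510 zt0.030 (array([401.5, 343.6]), array([51. , 72.9], dtype=float32), np.float32(67.3)) [181.  84.  61.]
[447 220] 63
[... 2192 characters left out ...]
30 (array([400. , 342.4]), array([51. , 72.4], dtype=float32), np.float32(67.0)) [173.  96.  72.]
[263 354] 556 zt0.071 (array([525.6, 395.1]), array([41.7, 42.2], dtype=float32), np.float32(74.6)) [187. 191. 172.]
R [268. 177.] 410 (array([ 622.2, -125.5]), array([72.4, 75.4], dtype=float32), np.float32(5.3)) zmap 0.008904476097717606
R [260. 202.] 599 (array([625.9, -31.9]), array([63. , 97.4], dtype=float32), np.float32(87.8)) zmap 0.008994753510718656
R [251. 229.] 361 (array([629.7,  62.6]), array([51.5, 61.5], dtype=float32), np.float32(87.8)) zmap 0.008557680163654768
R [242. 259.] 459 (array([633.3, 158.4]), array([61., 64.], dtype=float32), np.float32(5.9)) zmap 0.008354713612574782
```

View pics/crop1.png

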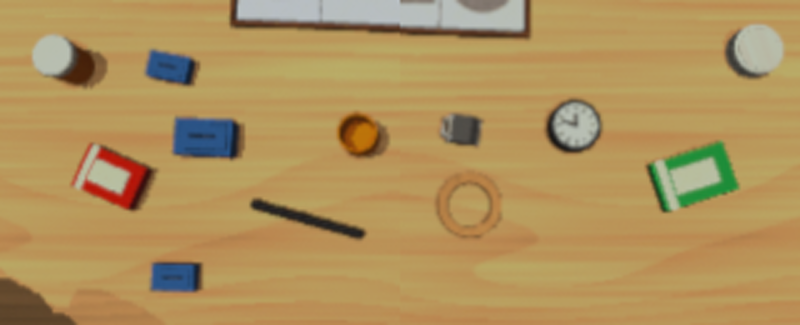

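The close crop confirms the choices, and the measured sizes match the given ones. The clip's bright loops point to +y. My estimates in mm:

| Thing | x | y |
|---|---|---|
| Clock | 455 | -215 |
| Canister | 526 | 395 |
| Case | 443 | 240 |
| Clip | 453 | -90 |

The tray is centred near (627, 20), turned -2.4°. I'll turn the jaws to world x first, then move towards the clock.

>>> play_rows([
  {"delta_pos": [0, 0, 0], "delta_rot": [0, 0, 0.1748], "fingers": 0.82},
  {"delta_pos": [0, 0, 0], "delta_rot": [0, 0, 0.1748], "fingers": 0.82},
  {"delta_pos": [0, 0, 0], "delta_rot": [0, 0, 0.1748], "fingers": 0.82},
  {"delta_pos": [0, 0, 0], "delta_rot": [0, 0, 0.1748], "fingers": 0.82},
  {"delta_pos": [0, 0, 0], "delta_rot": [0, 0, 0.1748], "fingers": 0.82},
  {"delta_pos": [0, 0, 0], "delta_rot": [0, 0, 0.1748], "fingers": 0.82},
  {"delta_pos": [0, 0, 0], "delta_rot": [0, 0, 0.1748], "fingers": 0.82},
  {"delta_pos": [4, 5, 0], "delta_rot": [0, 0, 0], "fingers": 0.82},
  {"delta_pos": [4, 5, 0], "delta_rot": [0, 0, 0], "fingers": 0.82},
  {"delta_pos": [4, 5, 0], "delta_rot": [0, 0, 0], "fingers": 0.82},
  {"delta_pos": [4, 5, 0], "delta_rot": [0, 0, 0], "fingers": 0.82},
  {"delta_pos": [4, 5, 0], "delta_rot": [0, 0, 0], "fingers": 0.82},
])

```text
time: 1.6
eef_pos: [0.4086, 0.3421, 0.2452]
orientation: [0.0, 1.0, 0.0, -0.0]
wrist_force: [1.9, 1.0, -0.5]
opening: 0.0698
```

>>> play_rows([
  {"delta_pos": [0.43, 5.53, 0], "delta_rot": [0, 0, 0], "fingers": 0.82},
  {"delta_pos": [0.43, 5.53, 0], "delta_rot": [0, 0, 0], "fingers": 0.82},
  {"delta_pos": [0.43, 5.53, 0], "delta_rot": [0, 0, 0], "fingers": 0.82},
  {"delta_pos": [0.43, 5.53, 0], "delta_rot": [0, 0, 0], "fingers": 0.82},
  {"delta_pos": [0.43, 5.53, 0], "delta_rot": [0, 0, 0], "fingers": 0.82},
  {"delta_pos": [0.43, 5.53, 0], "delta_rot": [0, 0, 0], "fingers": 0.82},
  {"delta_pos": [0.43, 5.53, 0], "delta_rot": [0, 0, 0], "fingers": 0.82},
  {"delta_pos": [0.43, 5.53, 0], "delta_rot": [0, 0, 0], "fingers": 0.82},
  {"delta_pos": [0.43, 5.53, 0], "delta_rot": [0, 0, 0], "fingers": 0.82},
  {"delta_pos": [0.43, 5.53, 0], "delta_rot": [0, 0, 0], "fingers": 0.82},
  {"delta_pos": [0, 0, 6], "delta_rot": [0, 0, 0], "fingers": 0.82},
  {"delta_pos": [0, 0, 6], "delta_rot": [0, 0, 0], "fingers": 0.82},
])

```text
time: 3.1
eef_pos: [0.4511, -0.2101, 0.1241]
orientation: [0.0, 1.0, -0.001, 0.001]
wrist_force: [0.9, -0.0, -1.1]
opening: 0.07
```

```bash
python3 - <<'E'
from m import *
c=camera("side"); P=cloud(c); s=get_state(); t=s["eef_pos"]; print(t,s["orientation"],s["opening"])
m=(c["z_map"]>0)&(abs(P[...,0]-t[0])<.08)&(abs(P[...,1]-t[1])<.05)&(P[...,2]>.045)&(P[...,2]<.2)
Q=P[m]; print(len(Q),"min z",np.percentile(Q[:,2],[0,1,3,5]))
for lo in np.arange(.08,.14,.01):
    q=Q[(Q[:,2]>=lo)&(Q[:,2]<lo+.01)]
    if len(q): print(round(lo,3),len(q),q.min(0).round(3),q.max(0).round(3))
v,u=proj(c,[t])[0][::-1]; v,u=int(v),int(u)
save("hov1.png",c["frame"][max(v-90,0):v+110,max(u-100,0):u+100],2.5)
E
```

```text
[ 0.44788498 -0.20783632  0.11748855] [-2.10984183e-03  9.99991932e-01 -3.17669502e-04 -3.40348684e-03] 0.06990034693453945
486 min z [0.11953321 0.12367625 0.12655726 0.13100005]
0.11 1 [ 0.486 -0.206  0.12 ] [ 0.486 -0.206  0.12 ]
0.12 22 [ 0.405 -0.209  0.122] [ 0.497 -0.2    0.129]
0.13 34 [ 0.402 -0.212  0.13 ] [ 0.497 -0.198  0.14 ]
0.14 28 [ 0.402 -0.214  0.141] [ 0.499 -0.2    0.149]
```

View pics/hov1.png

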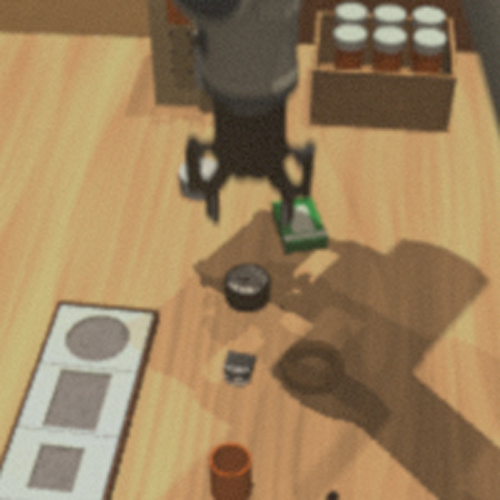

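The side view shows the open fingers over the clock. The tips sit about 4 mm below the TCP at 70 mm opening, so the quoted 14 mm is for shut jaws. I'll let it settle and then descend.

>>> play_rows([
  {"delta_pos": [0, 0, 0], "delta_rot": [0, 0, 0], "fingers": 0.82},
  {"delta_pos": [0, 0, 0], "delta_rot": [0, 0, 0], "fingers": 0.82},
  {"delta_pos": [0, 0, 4], "delta_rot": [0, 0, 0], "fingers": 0.82},
  {"delta_pos": [0, 0, 2], "delta_rot": [0, 0, 0], "fingers": 0.82},
  {"delta_pos": [0, 0, 0], "delta_rot": [0, 0, 0], "fingers": 0.82},
  {"delta_pos": [0, 0, 0], "delta_rot": [0, 0, 0], "fingers": 0.82},
  {"delta_pos": [0, 0, 0], "delta_rot": [0, 0, 0], "fingers": 0.82},
  {"delta_pos": [0, 0, 0], "delta_rot": [0, 0, 0], "fingers": 0.82},
])

```text
time: 4.15
eef_pos: [0.4513, -0.2093, 0.066]
orientation: [0.0, 1.0, 0.0, 0.001]
wrist_force: [-0.6, -0.4, 0.6]
opening: 0.0699
```

>>> play_rows([
  {"delta_pos": [0.4, 0.6, 0], "delta_rot": [0, 0, 0], "fingers": 0.82},
  {"delta_pos": [0, 0, 0], "delta_rot": [0, 0, 0], "fingers": 0.82},
  {"delta_pos": [0, 0, 1.6], "delta_rot": [0, 0, 0], "fingers": 0.82},
  {"delta_pos": [0, 0, 1.6], "delta_rot": [0, 0, 0], "fingers": 0.82},
  {"delta_pos": [0, 0, 1.6], "delta_rot": [0, 0, 0], "fingers": 0.82},
  {"delta_pos": [0, 0, 0], "delta_rot": [0, 0, 0], "fingers": 0.82},
  {"delta_pos": [0, 0, 0], "delta_rot": [0, 0, 0], "fingers": 0.82},
  {"delta_pos": [0, 0, 0], "delta_rot": [0, 0, 0], "fingers": 0.82},
])

```text
time: 5.15
eef_pos: [0.4552, -0.2153, 0.0178]
orientation: [0.0, 1.0, 0.0, 0.0]
wrist_force: [0.1, -0.4, 0.9]
opening: 0.0705
```

>>> play_rows([
  {"delta_pos": [0, 0, 0], "delta_rot": [0, 0, 0], "fingers": 0.3},
  {"delta_pos": [0, 0, 0], "delta_rot": [0, 0, 0], "fingers": 0.3},
  {"delta_pos": [0, 0, 0], "delta_rot": [0, 0, 0], "fingers": 0.3},
  {"delta_pos": [0, 0, 0], "delta_rot": [0, 0, 0], "fingers": 0.3},
  {"delta_pos": [0, 0, 0], "delta_rot": [0, 0, 0], "fingers": 0.3},
  {"delta_pos": [0, 0, 0], "delta_rot": [0, 0, 0], "fingers": 0.3},
  {"delta_pos": [0, 0, -2], "delta_rot": [0, 0, 0], "fingers": 0.3},
  {"delta_pos": [0, 0, -3], "delta_rot": [0, 0, 0], "fingers": 0.3},
  {"delta_pos": [0, 0, -3], "delta_rot": [0, 0, 0], "fingers": 0.3},
  {"delta_pos": [0, 0, 0], "delta_rot": [0, 0, 0], "fingers": 0.3},
  {"delta_pos": [0, 0, 0], "delta_rot": [0, 0, 0], "fingers": 0.3},
])

```text
time: 6.52
eef_pos: [0.4547, -0.215, 0.0969]
orientation: [-0.0, 1.0, 0.0, -0.0]
wrist_force: [0.0, -0.4, -1.9]
opening: 0.0537
```

>>> play_rows([
  {"delta_pos": [3.4, -1.9, 0], "delta_rot": [0, 0, 0], "fingers": 0.3},
  {"delta_pos": [3.4, -1.9, 0], "delta_rot": [0, 0, 0], "fingers": 0.3},
  {"delta_pos": [3.3, -1.9, 0], "delta_rot": [0, 0, 0], "fingers": 0.3},
  {"delta_pos": [3.3, -1.9, 0], "delta_rot": [0, 0, 0], "fingers": 0.3},
  {"delta_pos": [3.2, -1.8, 0], "delta_rot": [0, 0, 0], "fingers": 0.3},
  {"delta_pos": [0, 0, 0], "delta_rot": [0, 0, 0], "fingers": 0.3},
  {"delta_pos": [0, 0, 0], "delta_rot": [0, 0, 0], "fingers": 0.3},
  {"delta_pos": [0, 0, 0], "delta_rot": [0, 0, 0], "fingers": 0.3},
  {"delta_pos": [0, 0, 0], "delta_rot": [0, 0, 0], "fingers": 0.3},
])

```text
time: 7.65
eef_pos: [0.6204, -0.1215, 0.0972]
orientation: [-0.0, 1.0, -0.0, -0.0]
wrist_force: [0.2, 0.2, -1.1]
opening: 0.054
```

```bash
python3 - <<'E'
from m import *
c=camera("side"); P=cloud(c); print(get_state()["eef_pos"])
t=camera("top"); out=[]
for c,nm in((c,"s"),(t,"t")):
    f=c["frame"].copy()
    cen=np.array([627,20.]); ax=np.array([.0419,.9991]); px=[]
    for o in(141,47,-47,-141):
        for z in (.008,):
            p=cen+o*ax; uv=proj(c,[[p[0]/1e3,p[1]/1e3,z]])[0]; px.append(uv); f[int(round(uv[1])),int(round(uv[0]))]=[255,0,0]
    px=np.array(px); print(px.round(1))
    a=px.mean(0).astype(int); out.append(f[max(a[1]-80,0):max(a[1]-80,0)+160,a[0]-100:a[0]+100])
save("place1.png",np.hstack(out),2)
E
```

```text
[ 0.62053266 -0.12145951  0.09728351]
[[241.3 260.2]
 [250.9 229.8]
 [259.6 202.5]
 [267.5 178. ]]
[[262.8 138.6]
 [296.  139.6]
 [329.4 140.8]
 [362.8 142. ]]
```

View pics/place1.png

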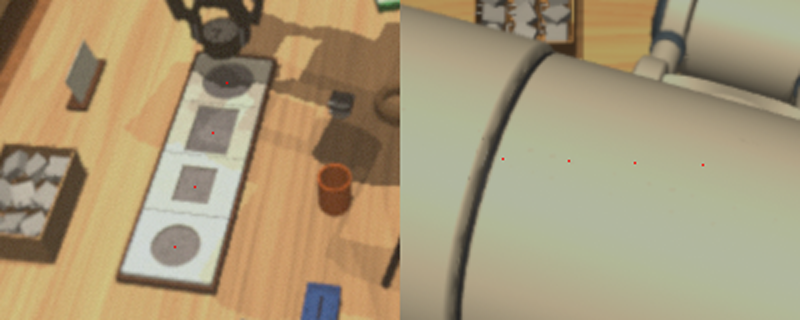

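The side view shows the clock held level over the tray and my predicted recess centres sitting in the middle of each floor. The arm blocks the top view. Lowering.

>>> play_rows([
  {"delta_pos": [0, 0, 2.5], "delta_rot": [0, 0, 0], "fingers": 0.3},
  {"delta_pos": [0, 0, 2.5], "delta_rot": [0, 0, 0], "fingers": 0.3},
  {"delta_pos": [0, 0, 1.5], "delta_rot": [0, 0, 0], "fingers": 0.3},
  {"delta_pos": [0, 0, 0.5], "delta_rot": [0, 0, 0], "fingers": 0.3},
  {"delta_pos": [0, 0, 0], "delta_rot": [0, 0, 0], "fingers": 0.3},
  {"delta_pos": [0, 0, 0], "delta_rot": [0, 0, 0], "fingers": 0.3},
])

```text
time: 8.5
eef_pos: [0.6214, -0.1212, 0.0281]
orientation: [0.0, 1.0, 0.0, 0.001]
wrist_force: [0.2, 0.5, -1.2]
opening: 0.0542
```

>>> play_rows([
  {"delta_pos": [0, 0, 0.15], "delta_rot": [0, 0, 0], "fingers": 0.3},
  {"delta_pos": [0, 0, 0], "delta_rot": [0, 0, 0], "fingers": 0.3},
  {"delta_pos": [0, 0, 0], "delta_rot": [0, 0, 0], "fingers": 0.68},
  {"delta_pos": [0, 0, 0], "delta_rot": [0, 0, 0], "fingers": 0.72},
  {"delta_pos": [0, 0, 0], "delta_rot": [0, 0, 0], "fingers": 0.78},
  {"delta_pos": [0, 0, 0], "delta_rot": [0, 0, 0], "fingers": 0.78},
  {"delta_pos": [0, 0, -2], "delta_rot": [0, 0, 0], "fingers": 0.78},
  {"delta_pos": [0, 0, -4], "delta_rot": [0, 0, 0], "fingers": 0.78},
  {"delta_pos": [0, 0, -5], "delta_rot": [0, 0, 0], "fingers": 0.78},
  {"delta_pos": [0, 0, -5], "delta_rot": [0, 0, 0], "fingers": 0.78},
  {"delta_pos": [0, 0, 0], "delta_rot": [0, 0, 0], "fingers": 0.78},
])

```text
time: 9.88
eef_pos: [0.623, -0.1216, 0.1913]
orientation: [0.001, 1.0, 0.0, 0.004]
wrist_force: [-0.3, -0.2, 0.0]
opening: 0.0666
```

>>> play_rows([
  {"delta_pos": [-0.97, -5.17, 0], "delta_rot": [0, 0, 0], "fingers": 0.7},
  {"delta_pos": [-0.97, -5.17, 0], "delta_rot": [0, 0, 0], "fingers": 0.7},
  {"delta_pos": [-0.97, -5.17, 0], "delta_rot": [0, 0, 0], "fingers": 0.7},
  {"delta_pos": [-0.97, -5.17, 0], "delta_rot": [0, 0, 0], "fingers": 0.7},
  {"delta_pos": [-0.97, -5.17, 0], "delta_rot": [0, 0, 0], "fingers": 0.7},
  {"delta_pos": [-0.97, -5.17, 0], "delta_rot": [0, 0, 0], "fingers": 0.7},
  {"delta_pos": [-0.97, -5.17, 0], "delta_rot": [0, 0, 0], "fingers": 0.7},
  {"delta_pos": [-0.97, -5.17, 0], "delta_rot": [0, 0, 0], "fingers": 0.7},
  {"delta_pos": [-0.97, -5.17, 0], "delta_rot": [0, 0, 0], "fingers": 0.7},
  {"delta_pos": [-0.97, -5.17, 0], "delta_rot": [0, 0, 0], "fingers": 0.7},
  {"delta_pos": [0, 0, 0], "delta_rot": [0, 0, 0], "fingers": 0.7},
  {"delta_pos": [0, 0, 0], "delta_rot": [0, 0, 0], "fingers": 0.7},
])

```text
time: 11.38
eef_pos: [0.5234, 0.3956, 0.1858]
orientation: [0.0, 1.0, 0.0, -0.0]
wrist_force: [1.0, -0.8, -0.4]
opening: 0.06
```

```bash
python3 - <<'E'
from m import *
s=get_state(); print(s["eef_pos"],s["orientation"])
c=camera("side"); P=cloud(c)
h=P[...,2]; m=((h>.022)&(h<.08)&(P[...,0]>.55)&(P[...,0]<.7)&(P[...,1]<-.06)&(P[...,1]>-.19))
q=P[m]; print("clock",len(q),rect(q[q[:,2]>np.percentile(q[:,2],90)-.006]),np.percentile(q[:,2],[50,90]))
E
```

```text
[0.52343321 0.39558808 0.18584314] [ 2.45019649e-04  9.99999850e-01  4.74677560e-04 -1.24964778e-04]
clock 282 (array([ 620.2, -122.5]), array([54.1, 54.4], dtype=float32), np.float32(159.3)) [0.03764217 0.04017421]
```

>>> play_rows([
  {"delta_pos": [0.25, 0.04, 0], "delta_rot": [0, 0, 0], "fingers": 0.7},
  {"delta_pos": [0, 0, 4], "delta_rot": [0, 0, 0], "fingers": 0.7},
  {"delta_pos": [0, 0, 4], "delta_rot": [0, 0, 0], "fingers": 0.7},
  {"delta_pos": [0, 0, 3], "delta_rot": [0, 0, 0], "fingers": 0.7},
  {"delta_pos": [0, 0, 2], "delta_rot": [0, 0, 0], "fingers": 0.7},
  {"delta_pos": [0, 0, 1.6], "delta_rot": [0, 0, 0], "fingers": 0.7},
  {"delta_pos": [0, 0, 0], "delta_rot": [0, 0, 0], "fingers": 0.7},
  {"delta_pos": [0, 0, 0], "delta_rot": [0, 0, 0], "fingers": 0.7},
  {"delta_pos": [0, 0, 0], "delta_rot": [0, 0, 0], "fingers": 0.7},
])

```text
time: 12.55
eef_pos: [0.5267, 0.3958, 0.0408]
orientation: [-0.0, 1.0, 0.0, 0.001]
wrist_force: [-0.7, -0.1, -0.3]
opening: 0.0596
```

>>> play_rows([
  {"delta_pos": [0, 0, 0], "delta_rot": [0, 0, 0], "fingers": 0.3},
  {"delta_pos": [0, 0, 0], "delta_rot": [0, 0, 0], "fingers": 0.3},
  {"delta_pos": [0, 0, 0], "delta_rot": [0, 0, 0], "fingers": 0.3},
  {"delta_pos": [0, 0, 0], "delta_rot": [0, 0, 0], "fingers": 0.3},
  {"delta_pos": [0, 0, 0], "delta_rot": [0, 0, 0], "fingers": 0.3},
  {"delta_pos": [0, 0, 0], "delta_rot": [0, 0, 0], "fingers": 0.3},
  {"delta_pos": [0, 0, -2], "delta_rot": [0, 0, 0], "fingers": 0.3},
  {"delta_pos": [0, 0, -3], "delta_rot": [0, 0, 0], "fingers": 0.3},
  {"delta_pos": [0, 0, -4], "delta_rot": [0, 0, 0], "fingers": 0.3},
  {"delta_pos": [0, 0, 0], "delta_rot": [0, 0, 0], "fingers": 0.3},
  {"delta_pos": [0, 0, 0], "delta_rot": [0, 0, 0], "fingers": 0.3},
])

```text
time: 13.92
eef_pos: [0.5261, 0.3954, 0.1303]
orientation: [-0.0, 1.0, 0.0, 0.0]
wrist_force: [-0.0, 0.3, -1.6]
opening: 0.0426
```

>>> play_rows([
  {"delta_pos": [2.14, 4.68, 0], "delta_rot": [0, 0, 0], "fingers": 0.3},
  {"delta_pos": [2.14, 4.68, 0], "delta_rot": [0, 0, 0], "fingers": 0.3},
  {"delta_pos": [2.14, 4.68, 0], "delta_rot": [0, 0, 0], "fingers": 0.3},
  {"delta_pos": [2.14, 4.68, 0], "delta_rot": [0, 0, 0], "fingers": 0.3},
  {"delta_pos": [2.14, 4.68, 0], "delta_rot": [0, 0, 0], "fingers": 0.3},
  {"delta_pos": [0, 0, 0], "delta_rot": [0, 0, 0], "fingers": 0.3},
  {"delta_pos": [0, 0, 0], "delta_rot": [0, 0, 0], "fingers": 0.3},
  {"delta_pos": [0, 0, 2], "delta_rot": [0, 0, 0], "fingers": 0.3},
  {"delta_pos": [0, 0, 2], "delta_rot": [0, 0, 0], "fingers": 0.3},
  {"delta_pos": [0, 0, 0], "delta_rot": [0, 0, 0], "fingers": 0.3},
  {"delta_pos": [0, 0, 0], "delta_rot": [0, 0, 0], "fingers": 0.3},
])

```text
time: 15.3
eef_pos: [0.6333, 0.1623, 0.0903]
orientation: [-0.0, 1.0, 0.001, 0.0]
wrist_force: [-0.4, -0.4, -0.6]
opening: 0.0427
```

>>> play_rows([
  {"delta_pos": [0, 0.13, 1.5], "delta_rot": [0, 0, 0], "fingers": 0.3},
  {"delta_pos": [0, 0, 1.5], "delta_rot": [0, 0, 0], "fingers": 0.3},
  {"delta_pos": [0, 0, 0.8], "delta_rot": [0, 0, 0], "fingers": 0.3},
  {"delta_pos": [0, 0, 0.3], "delta_rot": [0, 0, 0], "fingers": 0.3},
  {"delta_pos": [0, 0, 0], "delta_rot": [0, 0, 0], "fingers": 0.3},
  {"delta_pos": [0, 0, 0], "delta_rot": [0, 0, 0], "fingers": 0.3},
])

```text
time: 16.05
eef_pos: [0.6334, 0.1603, 0.0488]
orientation: [-0.0, 1.0, 0.0, 0.0]
wrist_force: [0.4, -0.5, -0.8]
opening: 0.0428
```

>>> play_rows([
  {"delta_pos": [0, 0, 0.04], "delta_rot": [0, 0, 0], "fingers": 0.3},
  {"delta_pos": [0, 0, 0], "delta_rot": [0, 0, 0], "fingers": 0.54},
  {"delta_pos": [0, 0, 0], "delta_rot": [0, 0, 0], "fingers": 0.6},
  {"delta_pos": [0, 0, 0], "delta_rot": [0, 0, 0], "fingers": 0.7},
  {"delta_pos": [0, 0, 0], "delta_rot": [0, 0, 0], "fingers": 0.7},
  {"delta_pos": [0, 0, 0], "delta_rot": [0, 0, 0], "fingers": 0.7},
  {"delta_pos": [0, 0, -2], "delta_rot": [0, 0, 0], "fingers": 0.7},
  {"delta_pos": [0, 0, -4], "delta_rot": [0, 0, 0], "fingers": 0.7},
  {"delta_pos": [0, 0, -5], "delta_rot": [0, 0, 0], "fingers": 0.7},
  {"delta_pos": [0, 0, -3], "delta_rot": [0, 0, 0], "fingers": 0.7},
  {"delta_pos": [0, 0, 0], "delta_rot": [0, 0, 0], "fingers": 0.7},
  {"delta_pos": [0, 0, 0], "delta_rot": [0, 0, 0], "fingers": 0.7},
])

```text
time: 17.55
eef_pos: [0.633, 0.1602, 0.1887]
orientation: [-0.0, 1.0, 0.0, -0.0]
wrist_force: [1.4, -0.2, -0.7]
opening: 0.0597
```

>>> play_rows([
  {"delta_pos": [-4.74, -1.98, 0], "delta_rot": [0, 0, 0], "fingers": 0.65},
  {"delta_pos": [-4.74, -1.98, 0], "delta_rot": [0, 0, 0], "fingers": 0.65},
  {"delta_pos": [-4.74, -1.98, 0], "delta_rot": [0, 0, 0], "fingers": 0.65},
  {"delta_pos": [-4.74, -1.98, 0], "delta_rot": [0, 0, 0], "fingers": 0.65},
  {"delta_pos": [0, 0, 4], "delta_rot": [0, 0, 0], "fingers": 0.65},
  {"delta_pos": [0, 0, 4], "delta_rot": [0, 0, 0], "fingers": 0.65},
  {"delta_pos": [0, 0, 0], "delta_rot": [0, 0, 0], "fingers": 0.65},
  {"delta_pos": [0, 0, 0], "delta_rot": [0, 0, 0], "fingers": 0.65},
  {"delta_pos": [0, 0, 0], "delta_rot": [0, 0, 0], "fingers": 0.65},
])

```text
time: 18.68
eef_pos: [0.4444, 0.2396, 0.1096]
orientation: [-0.0, 1.0, 0.0, 0.001]
wrist_force: [-0.1, -0.0, 0.5]
opening: 0.0553
```

```bash
python3 - <<'E'
from m import *
s=get_state(); print(s["eef_pos"])
c=camera("side"); P=cloud(c)
h=P[...,2]
for nm,x,y,lo,w in(("can",.633,.161,.06,.05),("clock",.621,-.121,.03,.05),("case",.4433,.2396,.015,.055)):
    m=((h>lo)&(h<.09)&(abs(P[...,0]-x)<w)&(abs(P[...,1]-y)<w)); q=P[m]
    if len(q): print(nm,len(q),rect(q[q[:,2]>np.percentile(q[:,2],90)-.006]),np.percentile(q[:,2],[50,90]))
save("aft2.png",c["frame"],1.25)
E
```

```text
[0.44442804 0.23957691 0.10963236]
can 304 (array([633.2, 159.9]), array([43.1, 43.1], dtype=float32), np.float32(35.0)) [0.07738108 0.0791521 ]
clock 210 (array([ 625.1, -120.5]), array([45. , 56.6], dtype=float32), np.float32(105.5)) [0.03810136 0.0403515 ]
case 529 (array([442.8, 239.3]), array([40.4, 65.7], dtype=float32), np.float32(87.4)) [0.03329461 0.03570791]
```

View pics/aft2.png

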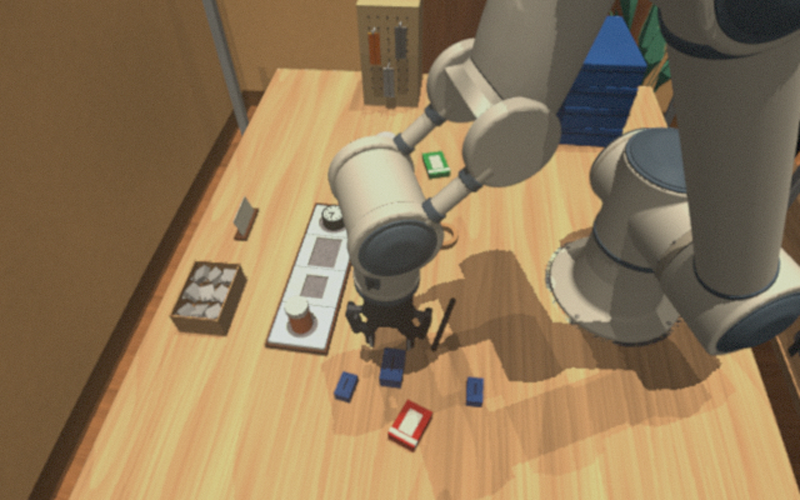

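The side view shows the clock in its recess at (333,216), the canister upright in its recess at (300,318), and the gripper above the blue case at (392,367). Next the case.

>>> play_rows([
  {"delta_pos": [-0.12, 0, 0], "delta_rot": [0, 0, 0.03], "fingers": 0.65},
  {"delta_pos": [0, 0, 3], "delta_rot": [0, 0, 0], "fingers": 0.65},
  {"delta_pos": [0, 0, 3], "delta_rot": [0, 0, 0], "fingers": 0.65},
  {"delta_pos": [0, 0, 2], "delta_rot": [0, 0, 0], "fingers": 0.65},
  {"delta_pos": [0, 0, 1], "delta_rot": [0, 0, 0], "fingers": 0.65},
  {"delta_pos": [0, 0, 0], "delta_rot": [0, 0, 0], "fingers": 0.65},
  {"delta_pos": [0, 0, 0], "delta_rot": [0, 0, 0], "fingers": 0.65},
])

```text
time: 19.6
eef_pos: [0.4429, 0.2395, 0.0191]
orientation: [-0.0, 1.0, -0.015, 0.0]
wrist_force: [0.1, 0.5, -0.0]
opening: 0.0553
```

>>> play_rows([
  {"delta_pos": [0, 0, 0], "delta_rot": [0, 0, 0], "fingers": 0.25},
  {"delta_pos": [0, 0, 0], "delta_rot": [0, 0, 0], "fingers": 0.25},
  {"delta_pos": [0, 0, 0], "delta_rot": [0, 0, 0], "fingers": 0.25},
  {"delta_pos": [0, 0, 0], "delta_rot": [0, 0, 0], "fingers": 0.25},
  {"delta_pos": [0, 0, 0], "delta_rot": [0, 0, 0], "fingers": 0.25},
  {"delta_pos": [0, 0, 0], "delta_rot": [0, 0, 0], "fingers": 0.25},
  {"delta_pos": [0, 0, -2], "delta_rot": [0, 0, 0], "fingers": 0.25},
  {"delta_pos": [0, 0, -4], "delta_rot": [0, 0, 0], "fingers": 0.25},
  {"delta_pos": [0, 0, -4], "delta_rot": [0, 0, 0], "fingers": 0.25},
  {"delta_pos": [0, 0, -2], "delta_rot": [0, 0, 0], "fingers": 0.25},
  {"delta_pos": [0, 0, 0], "delta_rot": [0, 0, 0], "fingers": 0.25},
  {"delta_pos": [0, 0, 0], "delta_rot": [0, 0, 0], "fingers": 0.25},
])

```text
time: 21.1
eef_pos: [0.4422, 0.2392, 0.1379]
orientation: [0.0, 1.0, -0.015, -0.0]
wrist_force: [-1.0, 0.6, -1.6]
opening: 0.0392
```

>>> play_rows([
  {"delta_pos": [3.18, 4.345, 0], "delta_rot": [0, 0, 0], "fingers": 0.25},
  {"delta_pos": [3.18, 4.345, 0], "delta_rot": [0, 0, 0], "fingers": 0.25},
  {"delta_pos": [3.18, 4.345, 0], "delta_rot": [0, 0, 0], "fingers": 0.25},
  {"delta_pos": [3.18, 4.345, 0], "delta_rot": [0, 0, 0], "fingers": 0.25},
  {"delta_pos": [3.18, 4.345, 0], "delta_rot": [0, 0, 0], "fingers": 0.25},
  {"delta_pos": [3.18, 4.345, 0], "delta_rot": [0, 0, 0.012], "fingers": 0.25},
  {"delta_pos": [0, 0, 0], "delta_rot": [0, 0, 0], "fingers": 0.25},
  {"delta_pos": [0, 0, 3], "delta_rot": [0, 0, 0], "fingers": 0.25},
  {"delta_pos": [0, 0, 3], "delta_rot": [0, 0, 0], "fingers": 0.25},
  {"delta_pos": [0, 0, 1], "delta_rot": [0, 0, 0], "fingers": 0.25},
  {"delta_pos": [0, 0, 0], "delta_rot": [0, 0, 0], "fingers": 0.25},
  {"delta_pos": [0, 0, 0], "delta_rot": [0, 0, 0], "fingers": 0.25},
])

```text
time: 22.6
eef_pos: [0.626, -0.0268, 0.0693]
orientation: [0.0, 1.0, -0.021, 0.001]
wrist_force: [0.5, -0.3, -1.6]
opening: 0.039
```

```bash
python3 - <<'E'
from m import *
s=get_state(); print(s["eef_pos"],s["orientation"])
c=camera("side"); P=cloud(c); h=P[...,2]
hsv=cv2.cvtColor(c["frame"],cv2.COLOR_RGB2HSV)
m=(hsv[...,0]>95)&(hsv[...,0]<125)&(hsv[...,1]>110)&(abs(P[...,0]-.625)<.06)&(abs(P[...,1]+.027)<.06)&(h>.03)&(h<.11)
q=P[m];print(len(q),q.min(0),q.max(0),rect(q))
save("case1.png",c["frame"][110:270,180:380],3)
E
```

```text
[ 0.62598798 -0.02677327  0.06929787] [ 6.36442340e-05  9.99785533e-01 -2.07002113e-02  6.19919801e-04]Traceback (most recent call last):
  File "<stdin>", line 6, in <module>
    return umr_minimum(a, axis, None, out, keepdims, initial, where)
ValueError: zero-size array to reduction operation minimum which has no identity
```

>>> play_rows([
  {"delta_pos": [-0.1, 0, 1.5], "delta_rot": [0, 0, 0], "fingers": 0.25},
  {"delta_pos": [0, 0, 1.5], "delta_rot": [0, 0, 0], "fingers": 0.25},
  {"delta_pos": [0, 0, 0.8], "delta_rot": [0, 0, 0], "fingers": 0.25},
  {"delta_pos": [0, 0, 0.35], "delta_rot": [0, 0, 0], "fingers": 0.25},
  {"delta_pos": [0, 0, 0], "delta_rot": [0, 0, 0], "fingers": 0.25},
  {"delta_pos": [0, 0, 0], "delta_rot": [0, 0, 0], "fingers": 0.25},
])

```text
time: 23.4
eef_pos: [0.624, -0.0268, 0.0273]
orientation: [-0.0, 1.0, -0.021, -0.0]
wrist_force: [-7.3, -0.5, 13.1]
opening: 0.0389
```

```bash
python3 - <<'E'
from m import *
c=camera("side"); save("case1.png",c["frame"][110:270,180:380],3)
E
```

```text
(no output)
```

View pics/case1.png

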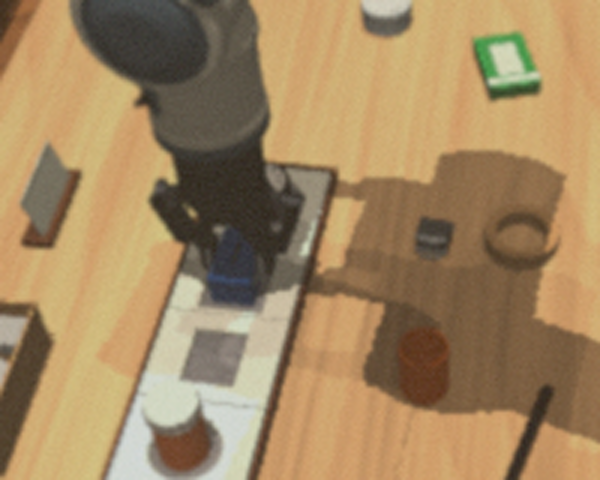

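The image shows the case low in its recess between the fingers at (232,290), and the 13 N upward force fits floor contact at the expected height. Releasing.

>>> play_rows([
  {"delta_pos": [0, 0, -0.05], "delta_rot": [0, 0, 0], "fingers": 0.25},
  {"delta_pos": [0, 0, 0], "delta_rot": [0, 0, 0], "fingers": 0.5},
  {"delta_pos": [0, 0, 0], "delta_rot": [0, 0, 0], "fingers": 0.56},
  {"delta_pos": [0, 0, 0], "delta_rot": [0, 0, 0], "fingers": 0.65},
  {"delta_pos": [0, 0, 0], "delta_rot": [0, 0, 0], "fingers": 0.65},
  {"delta_pos": [0, 0, -2], "delta_rot": [0, 0, 0], "fingers": 0.65},
  {"delta_pos": [0, 0, -4], "delta_rot": [0, 0, 0], "fingers": 0.65},
  {"delta_pos": [0, 0, -4], "delta_rot": [0, 0, 0], "fingers": 0.65},
  {"delta_pos": [0, 0, 0], "delta_rot": [0, 0, 0], "fingers": 0.65},
])

```text
time: 24.58
eef_pos: [0.6262, -0.027, 0.1304]
orientation: [0.0, 1.0, -0.021, 0.003]
wrist_force: [1.1, -1.1, -0.7]
opening: 0.0554
```

>>> play_rows([
  {"delta_pos": [-4.25, 1.75, 0], "delta_rot": [0, 0, 0], "fingers": 0.55},
  {"delta_pos": [-4.25, 1.75, 0], "delta_rot": [0, 0, 0], "fingers": 0.55},
  {"delta_pos": [-4.25, 1.75, 0], "delta_rot": [0, 0, 0], "fingers": 0.55},
  {"delta_pos": [-4.25, 1.75, 0], "delta_rot": [0, 0, 0], "fingers": 0.55},
  {"delta_pos": [0, 0, 0], "delta_rot": [0, 0, 0], "fingers": 0.55},
  {"delta_pos": [0, 0, 0], "delta_rot": [0, 0, 0], "fingers": 0.55},
  {"delta_pos": [0, 0, 0], "delta_rot": [0, 0, 0], "fingers": 0.55},
])

```text
time: 25.45
eef_pos: [0.4525, -0.0896, 0.1272]
orientation: [0.0, 1.0, -0.021, 0.0]
wrist_force: [-0.2, -0.4, -0.9]
opening: 0.0474
```

```bash
python3 - <<'E'
from m import *
s=get_state(); print(s["eef_pos"])
c=camera("side"); P=cloud(c); h=P[...,2]
m=((h>.03)&(h<.07)&(abs(P[...,0]-.625)<.05)&(abs(P[...,1]+.027)<.05)); q=P[m]
print("case",len(q),rect(q[q[:,2]>np.percentile(q[:,2],90)-.008]),np.percentile(q[:,2],[20,50,90]))
S=[("side0",pickle.load(open("side0.pkl","rb"))),("top0",pickle.load(open("top0.pkl","rb"))),("sidenow",c)]
for n,c in S:
    P=cloud(c);h=P[...,2]
    for lo in(.004,.017):
        m=((h>lo)&(h<.03)&(abs(P[...,0]-.453)<.035)&(abs(P[...,1]+.09)<.035)); q=P[m]
        if len(q)>5: print(n,lo,len(q),rect(q),"ymin/max",q[:,1].min().round(4),q[:,1].max().round(4),"ztop",np.percentile(q[:,2],90))
    # dark pixels
a=[]
for n,c in S:
    u,v=proj(c,[[.453,-.09,.011]])[0].astype(int); a.append(cv2.resize(c["frame"][v-25:v+25,u-25:u+25],(260,260),interpolation=cv2.INTER_CUBIC))
save("clip.png",np.hstack(a))
E
```

```text
[ 0.45254587 -0.08957483  0.12716307]
case 321 (array([623.8, -28.1]), array([39.7, 66.7], dtype=float32), np.float32(87.6)) [0.03915949 0.04178559 0.04395849]
side0 0.004 126 (array([452.3, -86.7]), array([44.7, 45.3], dtype=float32), np.float32(101.4)) ymin/max -0.1133 -0.0624 ztop 0.024149365683563795
side0 0.017 87 (array([452.4, -88.8]), array([29.7, 34.4], dtype=float32), np.float32(84.9)) ymin/max -0.1071 -0.0718 ztop 0.024795033035117965
top0 0.004 176 (array([449.7, -87. ]), array([57.9, 61.1], dtype=float32), np.float32(179.0)) ymin/max -0.1164 -0.0581 ztop 0.024588617525764467
top0 0.017 134 (array([454. , -91.5]), array([30.5, 35.7], dtype=float32), np.float32(89.4)) ymin/max -0.1094 -0.0735 ztop 0.025029122563541284
sidenow 0.004 125 (array([450. , -95.5]), array([38.1, 48.5], dtype=float32), np.float32(45.3)) ymin/max -0.1127 -0.0727 ztop 0.024388844214423156
sidenow 0.017 89 (array([452.5, -89.6]), array([30.1, 34.8], dtype=float32), np.float32(83.0)) ymin/max -0.1081 -0.073 ztop 0.024637561510646177
```

View pics/clip.png

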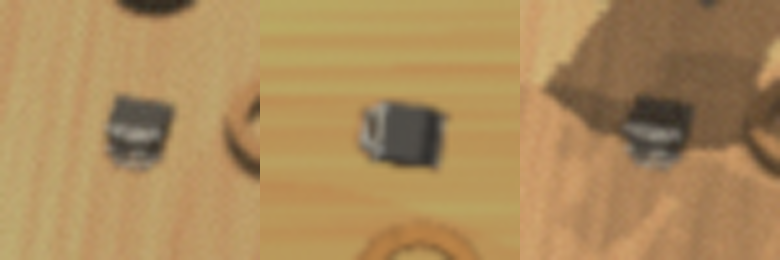

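The case sits level in its recess, top about 42 mm, yaw matching the tray. The crop shows the clip with its loops towards +y (left in the middle picture), turned about 82°. The grasp point is about (452, -94.5).

>>> play_rows([
  {"delta_pos": [0, 0.49, 0], "delta_rot": [0, 0, 0.09], "fingers": 0.55},
  {"delta_pos": [0, 0, 4], "delta_rot": [0, 0, 0], "fingers": 0.55},
  {"delta_pos": [0, 0, 3], "delta_rot": [0, 0, 0], "fingers": 0.55},
  {"delta_pos": [0, 0, 2], "delta_rot": [0, 0, 0], "fingers": 0.55},
  {"delta_pos": [0, 0, 1], "delta_rot": [0, 0, 0], "fingers": 0.55},
  {"delta_pos": [0, 0, 0.6], "delta_rot": [0, 0, 0], "fingers": 0.55},
  {"delta_pos": [0, 0, 0], "delta_rot": [0, 0, 0], "fingers": 0.55},
  {"delta_pos": [0, 0, 0], "delta_rot": [0, 0, 0], "fingers": 0.55},
])

```text
time: 26.5
eef_pos: [0.4519, -0.0947, 0.0219]
orientation: [0.0, 0.998, -0.066, 0.0]
wrist_force: [0.5, -1.8, 0.0]
opening: 0.0472
```

>>> play_rows([
  {"delta_pos": [0, 0, 0], "delta_rot": [0, 0, 0], "fingers": 0.1},
  {"delta_pos": [0, 0, 0], "delta_rot": [0, 0, 0], "fingers": 0.1},
  {"delta_pos": [0, 0, 0], "delta_rot": [0, 0, 0], "fingers": 0.1},
  {"delta_pos": [0, 0, 0], "delta_rot": [0, 0, 0], "fingers": 0.1},
  {"delta_pos": [0, 0, 0], "delta_rot": [0, 0, 0], "fingers": 0.1},
  {"delta_pos": [0, 0, 0], "delta_rot": [0, 0, 0], "fingers": 0.1},
  {"delta_pos": [0, 0, -2], "delta_rot": [0, 0, 0], "fingers": 0.1},
  {"delta_pos": [0, 0, -4], "delta_rot": [0, 0, 0], "fingers": 0.1},
  {"delta_pos": [0, 0, -4], "delta_rot": [0, 0, 0], "fingers": 0.1},
  {"delta_pos": [0, 0, 0], "delta_rot": [0, 0, 0], "fingers": 0.1},
  {"delta_pos": [0, 0, 0], "delta_rot": [0, 0, 0], "fingers": 0.1},
  {"delta_pos": [0, 0, 0], "delta_rot": [0, 0, 0], "fingers": 0.1},
])

```text
time: 28.0
eef_pos: [0.451, -0.0944, 0.1205]
orientation: [-0.0, 0.998, -0.066, -0.001]
wrist_force: [-0.1, -0.1, -0.4]
opening: 0.0282
```

```bash
python3 - <<'E'
from m import *
s=get_state(); t=s["eef_pos"]; print(t,s["orientation"])
c=camera("side"); u,v=proj(c,[t])[0].astype(int)
save("clip2.png",c["frame"][v-50:v+50,u-60:u+60],5)
P=cloud(c); h=P[...,2]
m=((h>t[2]-.035)&(h<t[2]-.006)&(abs(P[...,0]-t[0])<.016)&(abs(P[...,1]-t[1])<.04)); q=P[m]
print(len(q),rect(q) if len(q) else"",q.min(0),q.max(0))
E
```

```text
[ 0.45095405 -0.0944088   0.12050982] [-2.35780406e-04  9.97834397e-01 -6.57704550e-02 -8.40769587e-04]
57 (array([451.3, -79.5]), array([15.6, 31.4], dtype=float32), np.float32(178.1)) [ 0.43541137 -0.08763411  0.0979106 ] [ 0.46691767 -0.07156323  0.11358213]
```

View pics/clip2.png

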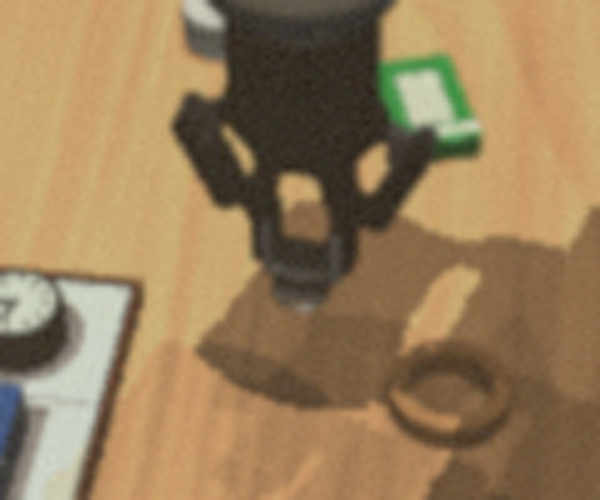

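The clip is held level, loops towards the camera at (300,290). Turning back to the tray angle and carrying it over.

>>> play_rows([
  {"delta_pos": [0, 0, 0], "delta_rot": [0, 0, -0.09], "fingers": 0.1},
  {"delta_pos": [4.28, -4.25, 0], "delta_rot": [0, 0, 0], "fingers": 0.1},
  {"delta_pos": [4.28, -4.25, 0], "delta_rot": [0, 0, 0], "fingers": 0.1},
  {"delta_pos": [4.27, -4.25, 0], "delta_rot": [0, 0, 0], "fingers": 0.1},
  {"delta_pos": [4.27, -4.25, 0], "delta_rot": [0, 0, 0], "fingers": 0.1},
  {"delta_pos": [0, 0, 0], "delta_rot": [0, 0, 0], "fingers": 0.1},
  {"delta_pos": [0, 0, 0], "delta_rot": [0, 0, 0], "fingers": 0.1},
  {"delta_pos": [0, 0, 3], "delta_rot": [0, 0, 0], "fingers": 0.1},
  {"delta_pos": [0, 0, 2], "delta_rot": [0, 0, 0], "fingers": 0.1},
  {"delta_pos": [0, 0, 0], "delta_rot": [0, 0, 0], "fingers": 0.1},
  {"delta_pos": [0, 0, 0], "delta_rot": [0, 0, 0], "fingers": 0.1},
])

```text
time: 29.42
eef_pos: [0.6294, 0.0676, 0.0721]
orientation: [0.0, 1.0, -0.021, 0.0]
wrist_force: [0.4, -0.6, -0.0]
opening: 0.0284
```

```bash
python3 - <<'E'
from m import *
c=camera("side"); s=get_state(); t=s["eef_pos"]; print(t,s["orientation"])
save("clip3.png",c["frame"][140:280,190:330],4)
E
```

```text
[0.62966467 0.06771495 0.07230936] [-1.48719617e-06  9.99777651e-01 -2.10814922e-02  4.68634032e-04]
```

View pics/clip3.png

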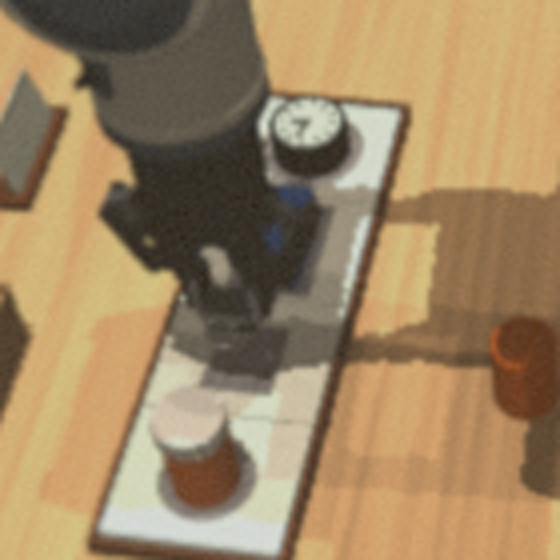

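The clip is over the small rectangular recess. The clock, case and canister are undisturbed.

>>> play_rows([
  {"delta_pos": [0, 0, 1.5], "delta_rot": [0, 0, 0], "fingers": 0.1},
  {"delta_pos": [0, 0, 1.5], "delta_rot": [0, 0, 0], "fingers": 0.1},
  {"delta_pos": [0, 0, 0.8], "delta_rot": [0, 0, 0], "fingers": 0.1},
  {"delta_pos": [0, 0, 0.4], "delta_rot": [0, 0, 0], "fingers": 0.1},
  {"delta_pos": [0, 0, 0], "delta_rot": [0, 0, 0], "fingers": 0.1},
  {"delta_pos": [0, 0, 0], "delta_rot": [0, 0, 0], "fingers": 0.1},
  {"delta_pos": [0, 0, 0], "delta_rot": [0, 0, 0], "fingers": 0.1},
])

```text
time: 30.35
eef_pos: [0.6288, 0.0682, 0.0301]
orientation: [0.0, 1.0, -0.021, -0.0]
wrist_force: [-9.2, -0.1, 19.3]
opening: 0.0286
```

>>> play_rows([
  {"delta_pos": [0, 0, -0.05], "delta_rot": [0, 0, 0], "fingers": 0.1},
  {"delta_pos": [0, 0, 0], "delta_rot": [0, 0, 0], "fingers": 0.38},
  {"delta_pos": [0, 0, 0], "delta_rot": [0, 0, 0], "fingers": 0.45},
  {"delta_pos": [0, 0, 0], "delta_rot": [0, 0, 0], "fingers": 0.55},
  {"delta_pos": [0, 0, 0], "delta_rot": [0, 0, 0], "fingers": 0.55},
  {"delta_pos": [0, 0, -2], "delta_rot": [0, 0, 0], "fingers": 0.55},
  {"delta_pos": [0, 0, -4], "delta_rot": [0, 0, 0], "fingers": 0.55},
  {"delta_pos": [0, 0, -6], "delta_rot": [0, 0, 0], "fingers": 0.55},
  {"delta_pos": [0, 0, -6], "delta_rot": [0, 0, 0], "fingers": 0.55},
  {"delta_pos": [-6, 0, 0], "delta_rot": [0, 0, 0], "fingers": 0.55},
  {"delta_pos": [-6, 0, 0], "delta_rot": [0, 0, 0], "fingers": 0.55},
  {"delta_pos": [-6, 0, 0], "delta_rot": [0, 0, 0], "fingers": 0.55},
])

```text
time: 31.85
eef_pos: [0.4478, 0.0757, 0.2112]
orientation: [-0.0, 1.0, -0.021, 0.001]
wrist_force: [-0.1, -0.2, 0.3]
opening: 0.0469
```

>>> play_rows([
  {"delta_pos": [0, -6, 0], "delta_rot": [0, 0, 0], "fingers": 0.55},
  {"delta_pos": [0, -6, 0], "delta_rot": [0, 0, 0], "fingers": 0.55},
  {"delta_pos": [0, -6, 0], "delta_rot": [0, 0, 0], "fingers": 0.55},
  {"delta_pos": [-3, -6, 0], "delta_rot": [0, 0, 0], "fingers": 0.55},
  {"delta_pos": [-3, -6, 0], "delta_rot": [0, 0, 0], "fingers": 0.55},
  {"delta_pos": [-3, -4, 0], "delta_rot": [0, 0, 0], "fingers": 0.55},
  {"delta_pos": [0, 0, 0], "delta_rot": [0, 0, 0], "fingers": 0.55},
  {"delta_pos": [0, 0, 0], "delta_rot": [0, 0, 0], "fingers": 0.55},
])

```text
time: 32.85
eef_pos: [0.3777, 0.4105, 0.2108]
orientation: [-0.0, 1.0, -0.02, 0.0]
wrist_force: [-0.4, -0.5, -0.2]
opening: 0.0471
```

```bash
python3 - <<'E'
from m import *
s=get_state(); print(s["time"],s["eef_pos"])
out=[]
for n in("top","side"):
    c=camera(n); P=cloud(c); h=P[...,2]
    for nm,x,y,lo,w in(("can",.633,.161,.06,.05),("clock",.621,-.121,.03,.046),("case",.625,-.027,.03,.046),("clip",.629,.067,.022,.04),("tin",.5372,-.4200,.02,.05),("open",.4445,.0705,.03,.05)):
        m=((h>lo)&(h<.09)&(abs(P[...,0]-x)<w)&(abs(P[...,1]-y)<w)); q=P[m]
        if len(q)>4: print(n,nm,len(q),rect(q[q[:,2]>np.percentile(q[:,2],90)-.007]),np.percentile(q[:,2],[50,90]).round(4))
    u,v=proj(c,[[.627,.02,.02]])[0].astype(int); v=max(v,70)
    out.append(c["frame"][v-70:v+90,u-80:u+80])
save("fin.png",np.hstack(out),2.5)
E
```

```text
32.85 [0.37765319 0.41052931 0.21077374]
top can 240 (array([633.1, 159.8]), array([42.8, 44.2], dtype=float32), np.float32(3.4)) [0.0772 0.0796]
top clock 300 (array([ 620.7, -121.2]), array([49.6, 53.9], dtype=float32), np.float32(179.0)) [0.0379 0.0403]
top case 340 (array([624.5, -27.4]), array([38.7, 63.7], dtype=float32), np.float32(86.6)) [0.0421 0.0444]
top clip 124 (array([627.8,  72. ]), array([28.1, 36.1], dtype=float32), np.float32(91.4)) [0.0291 0.0321]
top tin 332 (array([ 537.4, -419.1]), array([53.9, 54.3], dtype=float32), np.float32(1.1)) [0.0301 0.0324]
top open 96 (array([444.7,  70.9]), array([39.7, 40. ], dtype=float32), np.float32(179.3)) [0.0538 0.0577]
side can 305 (array([634.9, 160.1]), array([43.8, 45.4], dtype=float32), np.float32(177.3)) [0.0772 0.0792]
side clock 185 (array([ 627.3, -124.2]), array([41.8, 55.8], dtype=float32), np.float32(77.8)) [0.0383 0.0405]
side case 289 (array([624.1, -28.3]), array([40.8, 67.5], dtype=float32), np.float32(88.1)) [0.0421 0.0444]
side clip 117 (array([629.1,  72.9]), array([30.2, 35.2], dtype=float32), np.float32(87.4)) [0.0298 0.0319]
side tin 174 (array([ 538.4, -420.9]), array([54.3, 57.1], dtype=float32), np.float32(122.7)) [0.0301 0.0332]
```

View pics/fin.png

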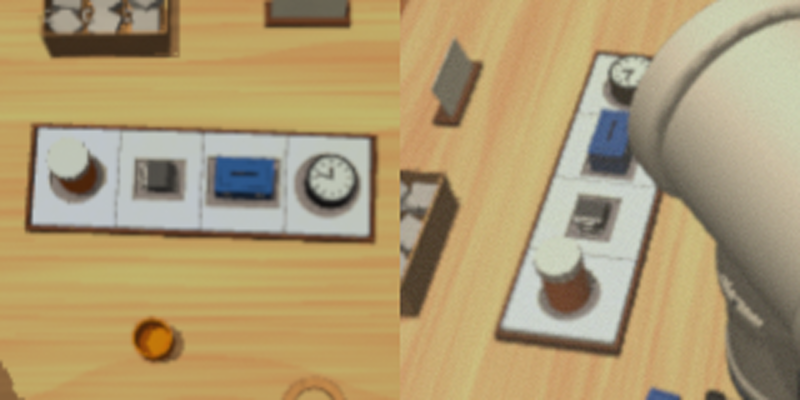

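All four items sit flat on their recess floors. Measured tops are clock 38, canister 77–79, case 42 with its handle at 44, and clip 30–32 mm. The tin and the open canister have not moved.

```bash
python3 -c "
from station import *
print(job_done())"
```

```text
the job is handed in; nothing more can be done
None
```

The gift tray is packed and handed in at about 33 s, in the order asked: clock (dial up), capped canister, blue case (lid up) and binder clip.

- **Placement:** the last top and side views show every item released inside its recess, with top heights matching items flat on the 8 mm floors. Positions agree with my recess estimates to about 1–2 mm, and the case and clip line up with the tray.
- **Look-alikes:** the tin is still at its first measured position in both views. The open canister was checked only in the last top view, because the arm hid it from the side camera.
- **Contact force:** setting down the case and the clip gave about 13 N and 19 N upward at the floor, with 7–9 N sideways, well under the limits.
- **Disagreements:** in the last side view the clock measured 6 mm off and too narrow because the arm partly hid it; the unobstructed top view put it on centre. One colour-mask check of the case before placing found no points, so I used a side-view picture instead.

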